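Pause the analyser and point out the tube that still has its stopper on

TASK

One of the sample tubes loaded in the analyser's sample disc still has its stopper on and would break the probe: press the pause key, the large oblong key on the console, right down and let it come up, without pressing the round keys. Then show me which tube it is: point at it from above with the fingertips centred over its stopper, one to three centimetres clear of it, keep pointing for a good two seconds and finish while still pointing there. Do not touch any of the tubes, and leave the rack, tray, bottle and tip box beside the analyser alone.

Things in the scene. Friction and masses are not known exactly. Their poses are not given: they have to be found in the camera images.
- analyser: Benchtop blood analyser, fixed, off-white, 340 deep x 460 wide. Origin: centre of its underside; x to its back, y to the operator's left, z up. Left: low deck (75 mm high) with the sample disc. Front right: flat grey key console, top 92 mm. Behind the console: module with display (150 mm high) and, on it at the back, the parked probe arm (236 mm high).
- pause_key (a joint): Travel of the pause key in m: 0 up, 0.005 fully down. It moves straight down on a spring (about 1.5 N to start, 5 N fully down) and comes up again by itself.
- pause_key_top (a point): Centre of the upper face of the pause key: the one large oblong key on the console, 40 mm (along the analyser's y) x 24 mm, light grey in a black bezel, at the right-hand end of the console. Its face is 101 mm above the bench and stands 9 mm above the console.
- round_key_a (a joint): Travel of the round key nearer the pause key, m: 0 up, 0.003 down. Not to be pressed.
- round_key_b (a joint): Travel of the other round key, m: 0 up, 0.003 down. Not to be pressed.
- round_key_a_top (a point): Centre of the upper face of round key a, a 14 mm round key, 98 mm above the bench, 87 mm to the left of the pause key's centre.
- round_key_b_top (a point): The same for round key b, 32 mm further left.
- sample_disc: Round white sample disc, 190 mm across, 40 mm thick, held still by its drive, on the analyser's deck; eight places at 75 mm from its centre, 45 degrees apart, each holding one upright tube; a grey lifting knob (38 mm wide, top 71 mm above the disc's underside) stands in the middle. Origin: centre of its underside, 76.5 mm above the bench; it stands at any angle.
- capped_tube: The one tube in the sample disc that still has its stopper on: loose 16 x 100 mm sample tube with a paper label and a grey push-on stopper (20 mm wide, 22 mm high). It can be in any of the eight places. Origin: centre of the tube's foot, 82.5 mm above the bench; z up along the tube.
- stopper_top (a point): Centre of the upper face of that tube's stopper, 110 mm above the tube's foot (about 192 mm above the bench, 10 mm higher than the open tubes). Its z points up along the tube.
- open_tube_1: An open (unstoppered) sample tube in the disc, loose, 16 mm across, 100 mm long, paper label. Origin: centre of its foot, 82.5 mm above the bench; its rim is at 182.5 mm.
- open_tube_2: An open (unstoppered) sample tube in the disc, loose, 16 mm across, 100 mm long, paper label. Origin: centre of its foot, 82.5 mm above the bench; its rim is at 182.5 mm.
- open_tube_3: An open (unstoppered) sample tube in the disc, loose, 16 mm across, 100 mm long, paper label. Origin: centre of its foot, 82.5 mm above the bench; its rim is at 182.5 mm.
- open_tube_4: An open (unstoppered) sample tube in the disc, loose, 16 mm across, 100 mm long, paper label. Origin: centre of its foot, 82.5 mm above the bench; its rim is at 182.5 mm.
- open_tube_5: An open (unstoppered) sample tube in the disc, loose, 16 mm across, 100 mm long, paper label. Origin: centre of its foot, 82.5 mm above the bench; its rim is at 182.5 mm.
- open_tube_6: An open (unstoppered) sample tube in the disc, loose, 16 mm across, 100 mm long, paper label. Origin: centre of its foot, 82.5 mm above the bench; its rim is at 182.5 mm.
- open_tube_7: An open (unstoppered) sample tube in the disc, loose, 16 mm across, 100 mm long, paper label. Origin: centre of its foot, 82.5 mm above the bench; its rim is at 182.5 mm.
- waiting_rack: Bystander: white tube rack, 70 x 130 mm, 66 mm high, beside the analyser, with three stoppered tubes of the same kind that wait their turn (top 116 mm above the bench). Origin: centre of its underside.
- stopper_tray: Bystander: low white tray 110 x 85 x 20 mm with the stoppers taken off the other tubes (up to 26 mm high). Origin: centre of its underside.
- reagent_bottle: Bystander: white reagent bottle, 48 mm across, 85 mm high. Origin: centre of its underside.
- tip_box: Bystander: grey pipette-tip box with a pale lid, 85 x 120 mm, 67 mm high. Origin: centre of its underside.

How it is judged (in metres and radians):
On the way, in this order (a step that is already met when the one before it is completed fails the run):
1. the pause key is pressed right down (value of joint pause_key above 0.0038 m), for 0.05 s.
2. with the pause key up again, the fingertips point at the stoppered tube from just above it for 1.5 s (horizontal distance between the grasp point and stopper_top below 0.015 m and z of the grasp point in the frame of stopper_top between 0.02 and 0.06 m and value of joint pause_key below 0.001 m), for 1.5 s.
At the end, for the whole second after the job is handed in: The grasp point is within 15 mm, sideways, of the stopper's middle and 20 to 60 mm above it (fingertips about 1 to 40 mm clear). The pause key is up (1 mm), all tubes stand upright (0.07 rad) in their places (4 mm) and the things beside the analyser are unmoved (10 mm) (all of step 2 and distance of each of capped_tube, open_tube_1, open_tube_2, open_tube_3, open_tube_4, open_tube_5, open_tube_6, open_tube_7 from where it was at the start of the episode below 0.004 m and angle between each of capped_tube, open_tube_1, open_tube_2, open_tube_3, open_tube_4, open_tube_5, open_tube_6, open_tube_7's own z axis and vertical below 0.07 rad and linear speed of capped_tube below 0.02 m/s and distance of each of waiting_rack, stopper_tray, reagent_bottle, tip_box from where it was at the start of the episode below 0.01 m); the robot touches nothing.
It fails at once if a tube is touched by the robot (contact force between any of the fingers, the arm and capped_tube above 0.1 N or contact force between any of the fingers, the arm and open_tube_1 above 0.1 N or contact force between any of the fingers, the arm and open_tube_2 above 0.1 N or contact force between any of the fingers, the arm and open_tube_3 above 0.1 N or contact force between any of the fingers, the arm and open_tube_4 above 0.1 N or contact force between any of the fingers, the arm and open_tube_5 above 0.1 N or contact force between any of the fingers, the arm and open_tube_6 above 0.1 N or contact force between any of the fingers, the arm and open_tube_7 above 0.1 N).
It fails at once if a tube is lifted or knocked about (distance of any of capped_tube, open_tube_1, open_tube_2, open_tube_3, open_tube_4, open_tube_5, open_tube_6, open_tube_7 from where it was at the start of the episode above 0.006 m).
It fails at once if a round key is pressed (value of joint any of round_key_a, round_key_b above 0.0015 m).
It fails at once if the rack, tray, bottle or tip box is moved (distance of any of waiting_rack, stopper_tray, reagent_bottle, tip_box from where it was at the start of the episode above 0.01 m).
It also fails if it takes over 43 s, if anything falls off the work surface, if the arm or the gripper's body presses on something with over 40 N, if the wrist force passes 120 N, or if a joint passes its speed limit or range.

ROBOT

A 7-joint arm with a two-finger parallel gripper is mounted at the origin on the work surface. World frame = base frame: x ahead of the robot, y to its left, z up, the work surface at z = 0. Lengths are in mm, angles in rad, forces in N, time in s.
With the tool pointing down it reaches from about 400 to 850 mm from the base axis. Payload 10.4 kg.
Tool frame: the origin (TCP) lies midway between the tips of the shut fingers; the grasp point (between the pads) lies 19 mm behind it; y points along the fingers, z is the direction in which the jaws open and shut, and the axes are right-handed (so a half turn about y gives the same grasp; the last joint's range is limited). The gripper opens to 85 mm and grips with 20 to 120 N. Pads are 22 mm wide; open, the fingers measure 114 mm over their backs; the gripper's body (76 mm by 85 mm) begins 54 mm behind the grasp point. The pads swing forward as they close: fully open they stand 13 mm farther back than shut.
Start: joints at [1.272, 0.332, -0.065, 1.46, 0.022, 1.35, -0.088], TCP at [170.219, -601.396, 231.338] pointing down, gripper open.
Joint ranges: [-2.6, 2.6], [-0.5, 2.12], [-1.47, 1.34], [0.16, 2.42], [-1.27, 4.41], [0.06, 2.06], [-2.6, 2.6]. Speed limits (rad/s): [2.22, 2.22, 2.79, 2.79, 3.14, 3.14, 3.14].

INTERFACE

Orientations are given as a unit quaternion [x, y, z, w].
In Python, from plant import r gives the robot as it stands. Calls block until the motion is done:
- r.move_pose(position, orientation): joint-space move of the TCP to a pose.
- r.line_to(position, rotation=None, v=150): straight line of the TCP; rotation=None keeps the orientation; v is the mean speed in mm/s.
- r.goto_joints(angles): joint-space move.
- r.command_gripper(opening, strength=None): finger opening in mm; strength is the grip in N (None keeps the last); returns when the fingers have stopped.
- r.pause(seconds).
- r.ik(position, orientation): joint angles nearest the present ones, or None.
- r.state(): the state.
- r.read_camera(name): name is "scene" or "top"; returns the picture (420x560x3 uint8, red, green, blue); there is no depth.
- r.camera_info(name): a dict with "mtx" (3x3 intrinsics, pixels), "k1" (the pictures are not rectified: a ray, as slopes to the right and down, at radius r is drawn at 1 + k1 r^2 times it, then the intrinsics apply), "T" (4x4, takes a point from camera to world coordinates). Camera axes: x right, y down, z forward; pixel columns grow to the right and rows downward; lengths in mm; the calibration is good to about 2 mm. A picture is of the moment at which its call begins. camera_info takes no time and is no camera call.
A pose or a line that the arm cannot do raises r.MotionError and nothing moves.
- r.close_job(): hands the job in, once; it reports no verdict.
The state is a dict: "clock": time; "joint_pos": joint angles; "qd": joint speeds; "joint_torque": joint torques, N m; "tool_pos": TCP position; "tcp_rot": TCP orientation; "ft_force": force on the tool from outside, world axes, zero at the start; "wrist_torque": the same for the moment, N m; "grip_width": finger opening in mm.
Only numpy, scipy, OpenCV 4.12 (cv2) and the standard library are available. Lean on these libraries where they do the work, as an engineer would, in place of code of your own. Each camera call takes 0.05 s, during which the arm holds its last target. There are 200 camera calls.

## Working session

There is one attempt and no reset: what is moved stays moved. The work goes in short steps, each a Python script; the robot and the scene stay as the last script left them, time stands still between calls to the robot, and variables do not carry over. Pictures are saved under pics/ and viewed, about 8 in all and at most 12, crops included, and the job is handed in when it is done.

```bash
mkdir -p pics; ls; python3 - <<'E'
from plant import r
import cv2
for n in("scene","top"):
    im=r.read_camera(n); cv2.imwrite(f"pics/{n}0.png",im[...,::-1])
    print(n,r.camera_info(n))
print(r.state())
E
```

```text
pics
scene {'mtx': array([[381.09218139,   0.        , 282.38678139],
       [  0.        , 381.09218139, 215.26672627],
       [  0.        ,   0.        ,   1.        ]]), 'k1': 0.0317708614264236, 'T': array([[-6.35978410e-01,  4.39522125e-01, -6.34312039e-01,
         1.16590092e+03],
       [ 7.71666604e-01,  3.53805286e-01, -5.28538051e-01,
         5.16204063e+02],
       [-7.88121444e-03, -8.25616207e-01, -5.64177069e-01,
         6.67149948e+02],
       [ 0.00000000e+00,  0.00000000e+00,  0.00000000e+00,
         1.00000000e+00]])}
top {'mtx': array([[527.3753989 ,   0.        , 274.27915828],
       [  0.        , 527.3753989 , 205.18198644],
       [  0.        ,   0.        ,   1.        ]]), 'k1': -0.20823834606636135, 'T': array([[-8.18414380e-03, -9.95432567e-01,  9.51158479e-02,
         4.59664622e+02],
       [-9.99705124e-01,  5.97019493e-03, -2.35376552e-02,
         1.70952095e+01],
       [ 2.28622884e-02, -9.52804361e-02, -9.95187899e-01,
         1.27719185e+03],
       [ 0.00000000e+00,  0.00000000e+00,  0.00000000e+00,
         1.00000000e+00]])}
{'clock': 0.1, 'joint_pos': array([ 1.27239591,  0.33280396, -0.06468978,  1.46084008,  0.02160465,
        1.34991653, -0.08850526]), 'qd': array([ 0.00031913, -0.00208083,  0.00107294, -0.00045524,  0.00040774,
       -0.00048006,  0.00144762]), 'joint_torque': array([ 5.24275547e-04, -6.26749778e+01,  4.83054353e-02, -3.92427456e+01,
        1.61584181e-02,  7.02058300e-03,  3.85050771e-05]), 'tool_pos': array([ 170.09692937, -601.06145376,  230.60665969]), 'tcp_rot': array([-0.09728787,  0.70083552, -0.6999519 ,  0.0971184 ]), 'ft_force': array([-0.52265529, -0.09622251, -0.75634365]), 'wrist_torque': array([0.02635365, 0.01814325, 0.03601618]), 'grip_width': 85.5927286704915}
```

View pics/top0.png

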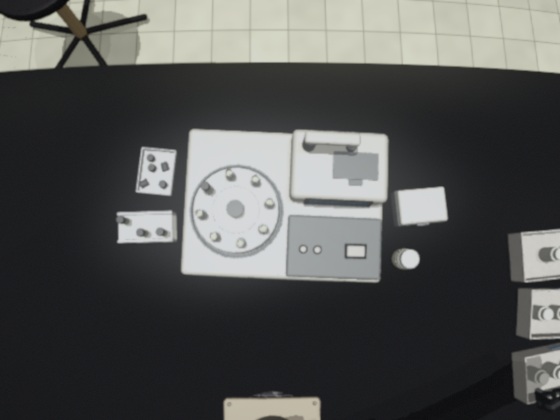

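View pics/scene0.png

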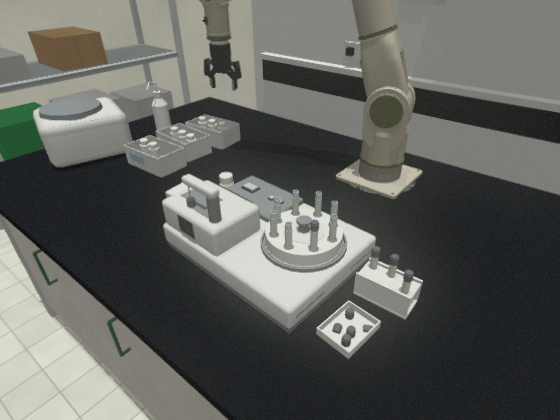

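The top view shows the dark-stoppered tube near (206,187) in the disc, whose knob is at (236,209). The pause key is at (356,251) and the round keys at (304,249) and (318,249). The scene view shows the dark stopper near (315,225). Next I'll enlarge both views and measure.

```bash
cat > h.py <<'E'
import numpy as np, cv2
from plant import r
def ray(n,uv):
    c=r.camera_info(n);K,k,T=c["mtx"],c["k1"],c["T"]
    p=cv2.undistortPoints(np.array([[uv]],float),K,np.array([k,0,0,0,0.]))[0,0]
    return T[:3,3],T[:3,:3]@np.array([p[0],p[1],1.])
def onz(n,uv,z):
    o,d=ray(n,uv);return (o+d*(z-o[2])/d[2])[:2]
def proj(n,P):
    c=r.camera_info(n);T=np.linalg.inv(c["T"])
    return cv2.projectPoints(np.array([P],float),cv2.Rodrigues(T[:3,:3])[0],T[:3,3],c["mtx"],np.array([c["k1"],0,0,0,0.]))[0].ravel()
E
python3 - <<'E'
from h import *
a=cv2.imread("pics/top0.png");b=cv2.imread("pics/scene0.png")
A=cv2.resize(a[155:265,185:385],None,fx=4,fy=4,interpolation=cv2.INTER_CUBIC)
B=cv2.resize(b[165:270,230:370],None,fx=5,fy=5,interpolation=cv2.INTER_CUBIC)
cv2.imwrite("pics/A.png",A);cv2.imwrite("pics/B.png",B)
def blobs(mask,im0,lo,hi,off):
    n,l,s,c=cv2.connectedComponentsWithStats(mask.astype(np.uint8))
    return [(c[i]+off,s[i].tolist()) for i in range(1,n) if lo<s[i,4]<hi]
g=a.max(2)
print("key",[(c.round(1),s,onz("top",c,101).round(1)) for c,s in blobs(g[235:270,340:375]>150,0,40,900,(340,235))])
print("round",[(c.round(1),s,onz("top",c,98).round(1)) for c,s in blobs(g[240:258,297:326]>150,0,10,200,(297,240))])
print("knob+stop",[(c.round(1),s,onz("top",c,147.5).round(1),onz("top",c,192.5).round(1)) for c,s in blobs(g[170:245,195:275]<125,0,15,900,(195,170))])
E
```

```text
key [(array([357.8, 252.5]), [0, 0, 35, 35, 826], array([ 464.2, -197.5])), (array([355.5, 250.9]), [7, 11, 18, 11, 191], array([ 467.8, -192.2]))]
round [(array([302.7, 248.6]), [3, 6, 6, 6, 29], array([474.5, -73.6])), (array([317. , 249.3]), [17, 7, 7, 6, 32], array([ 472.5, -105.7]))]
knob+stop [(array([208. , 189.4]), [9, 15, 8, 9, 40], array([602.7, 133.3]), array([597. , 128.7])), (array([203.2, 215.9]), [6, 43, 5, 6, 16], array([545.5, 143.3]), array([542. , 138.3]))]
```

View pics/A.png

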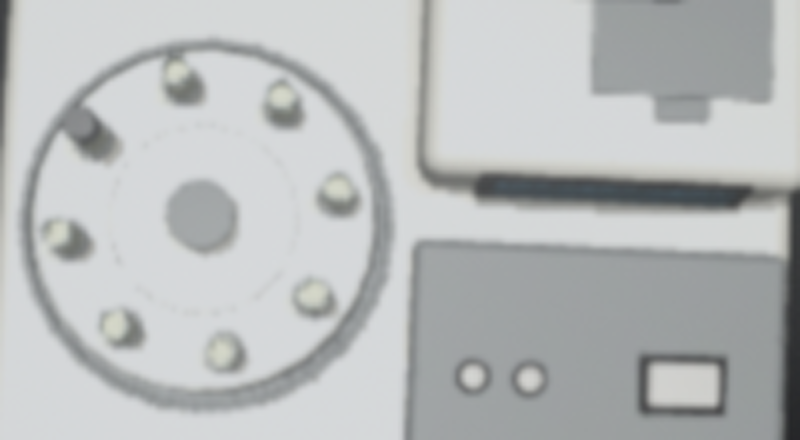

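View pics/B.png

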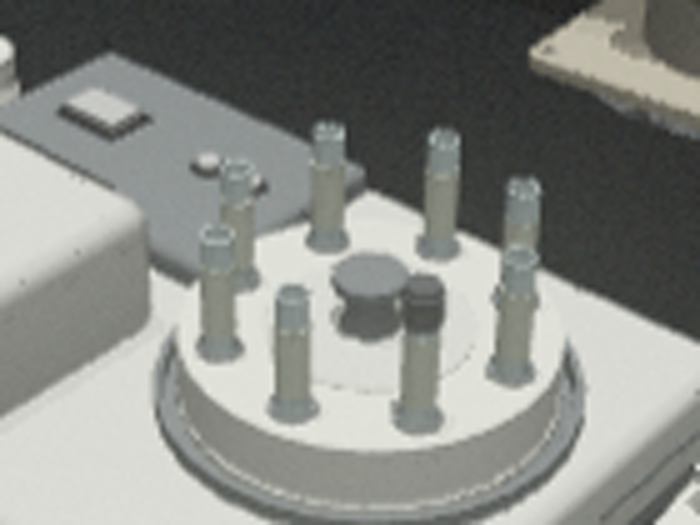

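The stoppered tube's top is at crop (81,124), so about (204.8,185.6) in the top view. In the scene view it is at crop (425,284), so about (314.6,221.4). The knob top is at about (235.1,208.4) in the top view. I'll cross-check these across the two views and against the disc geometry.

```bash
python3 - <<'E'
from h import *
f=lambda x,y,s,ox,oy:((x+.5)/s-.5+ox,(y+.5)/s-.5+oy)
st=f(81,124,4,185,155); kn=f(202,215,4,185,155); ss=f(425,284,5,230,165); ks=f(371,273,5,230,165); kk=f(102,104,5,230,165)
def tri(a,b):
    o1,d1=ray("top",a);o2,d2=ray("scene",b)
    t=np.linalg.lstsq(np.c_[d1,-d2],o2-o1,rcond=None)[0]
    p,q=o1+t[0]*d1,o2+t[1]*d2;return ((p+q)/2).round(1),np.linalg.norm(p-q).round(1)
print("stopper",onz("top",st,192.5),onz("scene",ss,192.5),tri(st,ss))
print("knob",onz("top",kn,147.5),onz("scene",ks,147.5),tri(kn,ks))
print("key",onz("scene",kk,101),tri((355.5,250.9),kk))
rims=[(66,235),(117,325),(222,352),(314,295),(339,188),(281,97),(177,70)]
R=np.array([onz("top",f(x,y,4,185,155),182.5) for x,y in rims]);print(R.round(1))
S=onz("top",st,192.5);P=np.vstack([S,R])
# regular octagon: p_k = c + rot^k * v, in order round
z=P[:,0]+1j*P[:,1];w=np.exp(1j*np.pi/4*np.arange(8))
for s in(1,-1):
    W=np.c_[np.ones(8),w**s];q,res,*_=np.linalg.lstsq(W,z,rcond=None)
    print(s,q.round(1),abs(q[1]).round(1),"stopper fit",(W@q)[0].round(1),"res",abs(W@q-z).round(1))
E
```

```text
stopper [604.98300307 135.22235709] [606.80287865 140.48183833] (array([604.4, 136.9, 189.7]), np.float64(3.3))
knob [561.24455034  74.63635847] [562.50415966  79.6126365 ] (array([560.5,  76.1, 145. ]), np.float64(3.3))
key [ 468.22338541 -189.51785778] (array([ 467.3, -191.8,   99.9]), np.float64(1.8))
[[548.  143.9]
 [501.  117.2]
 [486.8  62.6]
 [516.   14.8]
 [571.8   1.4]
 [619.9  31.4]
 [634.6  86. ]]
1 [560.4+74.1j  43.3+59.7j] 73.8 stopper fit (603.7+133.8j) res [1.9 3.2 0.4 0.8 1.1 0.3 0.7 1.3]
-1 [560.4+74.1j   0.8 -0.3j] 0.9 stopper fit (561.2+73.7j) res [75.5 71.8 73.6 73.7 73.8 74.4 73.4 74.3]
```

```bash
python3 - <<'E'
from h import *
from scipy.spatial.transform import Rotation as Ro
s=r.state();print(Ro.from_quat(s["tcp_rot"]).as_matrix().round(2))
r.command_gripper(0,20)
c=[]
for sg in(1,-1):
    z=np.array([0,sg,0]);y=np.array([0,0,-1]);q=Ro.from_matrix(np.c_[np.cross(y,z),y,z]).as_quat()
    j=[r.ik(p,q) for p in([467.8,-191.5,230],[467.8,-191.5,94],[605,136,280],[605,136,212])]
    print(sg,[None if a is None else np.round(a,2).tolist() for a in j])
    if all(a is not None for a in j): c.append((np.abs(j[0]-s["joint_pos"]).max(),q.tolist()))
q=min(c)[1];np.save("q.npy",q)
r.line_to([170,-601,300]);r.move_pose([467.8,-191.5,230],q)
r.line_to([467.8,-191.5,115],v=80);r.pause(.4)
s=r.state();print(s["clock"],s["tool_pos"],s["ft_force"],s["grip_width"])
for n in("scene","top"): cv2.imwrite(f"pics/{n}1.png",r.read_camera(n)[...,::-1])
b=cv2.imread("pics/scene1.png")[130:240,190:350]
cv2.imwrite("pics/B1.png",cv2.resize(b,None,fx=5,fy=5,interpolation=cv2.INTER_CUBIC))
E
```

```text
[[-0.96 -0.    0.27]
 [-0.27  0.   -0.96]
 [ 0.   -1.   -0.  ]]
1 [[0.91, 0.12, -0.65, 1.74, 0.07, 1.3, 1.81], [0.9, 0.27, -0.68, 1.9, 0.19, 1.04, 1.72], [0.46, 0.51, -1.09, 1.36, 0.45, 1.54, 0.98], [0.47, 0.55, -1.08, 1.46, 0.48, 1.42, 0.95]]
-1 [[0.74, 0.1, -0.46, 1.75, 0.05, 1.3, -1.31], [0.72, 0.23, -0.46, 1.91, 0.12, 1.02, -1.37], [0.46, 0.5, -1.08, 1.36, 0.44, 1.53, -2.15], [0.45, 0.53, -1.04, 1.46, 0.46, 1.41, -2.17]]
5.3083 [ 467.83832515 -191.52925476  115.08662637] [-0.56763117 -0.05796441  0.067468  ] 0.10181667104039871
```

View pics/B1.png

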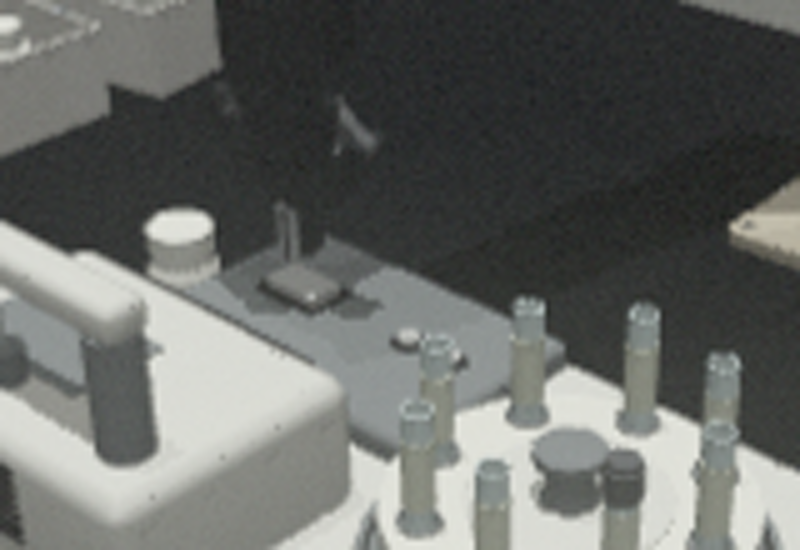

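The black fingertips end near crop (290,262), just above the key at crop (303,287). The round keys are well clear, so I'll press now.

```bash
python3 - <<'E'
from h import *
z=103
r.line_to([467.8,-191.5,z],v=40)
while z>93:
    z-=1; r.line_to([467.8,-191.5,z],v=15); r.pause(.1)
    s=r.state();print(z,s["tool_pos"].round(2),s["ft_force"].round(1),round(s["clock"],2))
    if s["ft_force"][2]>9: break
r.pause(.2);s=r.state();print(s["tool_pos"].round(2),s["ft_force"].round(1))
r.line_to([467.8,-191.5,125],v=60);r.line_to([467.8,-191.5,280],v=150)
r.pause(.2);s=r.state();print(s["tool_pos"].round(2),s["ft_force"].round(1),s["clock"])
E
```

```text
102 [ 467.88 -191.5   102.11] [0.2 0.1 0.1] 6.21
101 [ 467.97 -191.59  101.17] [ 0.5 -0.2  0.8] 6.56
100 [ 467.96 -191.56  100.12] [0.9 0.2 2.5] 6.91
99 [ 467.93 -191.54   99.09] [ 0.6 -1.1  2.2] 7.26
98 [ 467.95 -191.52   98.11] [ 1.8 -0.1  3.6] 7.61
97 [ 467.94 -191.58   97.1 ] [ 2.1 -1.4  4.8] 7.96
96 [ 467.93 -191.56   96.14] [ 1.  -0.2  5.1] 8.31
95 [ 467.97 -191.57   95.92] [-2.7  0.8 14.3] 8.66
[ 468.   -191.56   95.93] [-2.9  1.  15.4]
[ 467.57 -191.42  279.36] [ 0.5  0.7 -0. ] 10.8917
```

The key went down about 5 mm against its spring and then hit a hard stop, so it is fully pressed and now released. Next I'll move over the stopper.

```bash
python3 - <<'E'
from h import *
r.line_to([605,136,280],v=200)
r.line_to([605,136,216],v=60);r.pause(.3)
s=r.state();print(s["tool_pos"].round(2),s["ft_force"].round(1),s["clock"])
for n in("scene","top"): cv2.imwrite(f"pics/{n}2.png",r.read_camera(n)[...,::-1])
b=cv2.imread("pics/scene2.png")[160:270,220:370]
cv2.imwrite("pics/B2.png",cv2.resize(b,None,fx=5,fy=5,interpolation=cv2.INTER_CUBIC))
print("tip should be at",(proj("scene",s["tool_pos"])-(220,160))*5, "stopper",(proj("scene",[605,136,192.5])-(220,160))*5)
E
```

```text
[605.07 135.98 216.13] [ 0.8 -0.2  1.1] 14.3333
tip should be at [468.94922041 255.9956129 ] stopper [466.96686821 301.37183735]
```

View pics/B2.png

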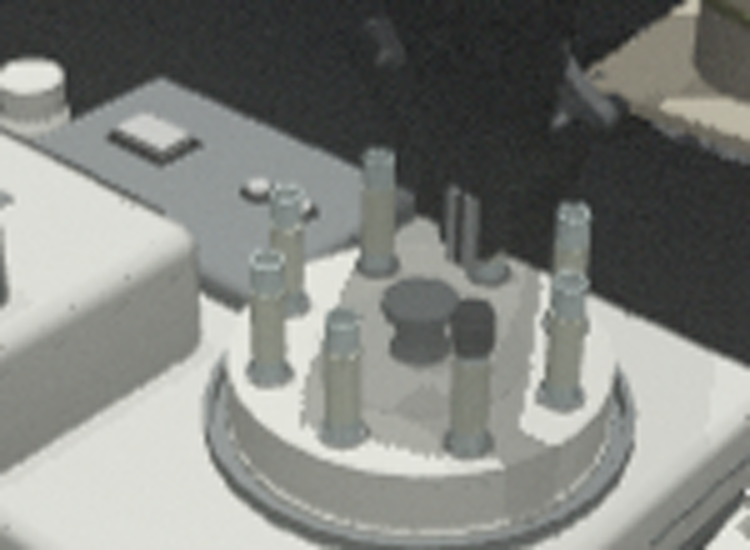

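The fingertips end near crop (463,262), above the stopper top at crop (475,308), which looks about 2 px (4 mm) left. The key is up again. I'll view a contrast-stretched crop to judge the offset properly.

```bash
python3 - <<'E'
import cv2,numpy as np
b=cv2.imread("pics/scene2.png")[175:240,285:345].astype(float)/255
cv2.imwrite("pics/B3.png",cv2.resize((255*np.clip(b*1.3,0,1)**.5).astype(np.uint8),None,fx=9,fy=9,interpolation=cv2.INTER_CUBIC))
E
```

```text
(no output)
```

View pics/B3.png

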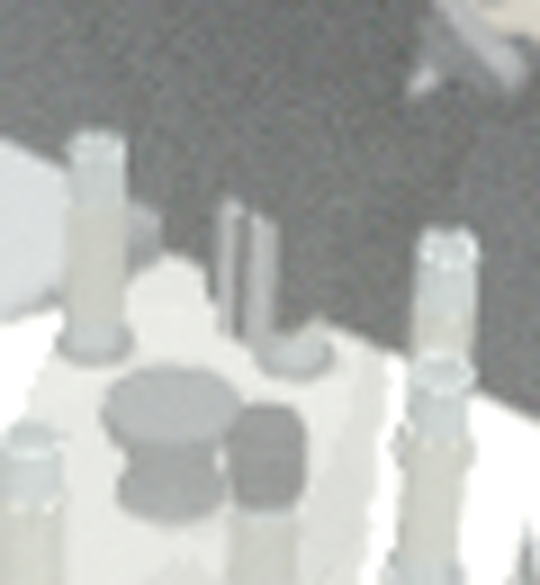

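Stretched, the dark faces of the fingers show too. They hide the tube behind and span crop x from about 215 to 320, centre 268. The stopper is centred at about 268, and the gap of about 9 px matches the expected 23 mm. I'll hold here and hand in.

```bash
python3 - <<'E'
from h import *
r.pause(2.5)
s=r.state();print(s["tool_pos"].round(2),s["ft_force"].round(1),s["clock"])
r.close_job()
E
```

```text
[605.   136.02 216.02] [-0.3 -0.4 -0.3] 16.9333
the job is handed in; nothing more can be done
```

I pressed the pause key right down and let it come up. Then I pointed at the stoppered tube from above for over 2.5 s and handed the job in, still pointing, at about 17 s of the 43 s allowed.

- **Which tube:** it is the one at about (605, 136) mm from the robot base, at the back-left of the disc. The top camera and the regular spacing of the eight tubes agreed on that to about 2 mm.
- **Pause key:** the fingertips met the spring at about 101 mm and a hard stop at 95.9 mm (15 N). In the later picture the key is up again. I pressed 87 mm away from the nearest round key.
- **Pointing:** the fingertips are at (605, 136, 216) mm, about 23 mm above the stopper, with almost no force at the wrist. The last picture shows the fingers centred over the stopper and the tubes upright.
- **Disagreement between checks:** the scene camera alone put the stopper and the knob about 5 mm further left (+y) than the top camera did. Some of that is probably calibration. I used the top-camera position, with y moved under 1 mm toward the two-view result. At first glance the fingertips looked about 4 mm off to one side, but a brighter crop showed that their dark faces had been hidden and that they were centred.

I had no direct reading of the key travel or of contact with the tubes, and I did not separately check the rack, tray, bottle and tip box at the end. The arm was never brought down near them, and I saw no unexpected forces in the readings I took.

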